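# Put the reagent bottles back in their drip trays

## Task

First take the orange-capped tube out of the red drip tray, where it does not belong, and stand it in the grey tube stand, before moving any bottle. Then take the three screw-cap reagent bottles from the row just behind the trays (not the stock at the back left of the bench) and stand them upright in the middle of their own drip trays: the red bottle in the red tray, the amber bottle in the yellow tray and the violet stain bottle in the blue tray. Leave the brown dropper bottle in that row and the blue-capped tube at its left where they stand.

Things in the scene. Friction and masses are not known exactly. Their poses are not given: they have to be found in the camera images.
- tube_orange: loose 50 ml centrifuge tube with an orange screw cap, 34 mm diameter, 112 mm tall, under 0.1 kg, standing at the start in the red tray. Origin: centre of the underside; z up along the tube. Round, grip it from above at any yaw, 60 to 100 mm above its underside.
- bottle_amber: loose screw-cap glass reagent bottle, amber-orange contents and a blue cap, 54 mm diameter, 113 mm tall, under 0.4 kg; starts in the row of four bottles 10 to 25 cm behind the trays, in any order (like bottles far back left are fixed stock). Origin: centre of the underside; z up along the bottle. Round: grip at any yaw, on the body 50 to 75 mm above its underside.
- bottle_red: loose screw-cap glass reagent bottle, red contents and a white cap, 42 mm diameter, 86 mm tall, under 0.3 kg; starts in the row of four bottles 10 to 25 cm behind the trays, in any order (like bottles far back left are fixed stock). Origin: centre of the underside; z up along the bottle. Round: grip at any yaw, on the body 40 to 65 mm above its underside.
- bottle_violet: loose screw-cap glass reagent bottle, the smallest, pale grey-violet stain and a black cap, 36 mm diameter, 74 mm tall, under 0.25 kg; starts in the row of four bottles 10 to 25 cm behind the trays, in any order (like bottles far back left are fixed stock). Origin: centre of the underside; z up along the bottle. Round: grip at any yaw, on the body 35 to 58 mm above its underside.
- tube_stand: grey round stand for one tube, fixed to the bench: foot 72 mm across, 30 mm high, socket open at the top and 50 mm across at the mouth, flat floor 4 mm above the bench. Origin: centre of the underside, on the bench; z up. The tube stands upright in it.
- tray_red: shallow round drip tray of red plastic, fixed to the bench; outer diameter 84 mm at the foot and 90 mm at the rim, flat floor 3 mm above the bench and about 78 mm across, rim 11 mm high. Origin: centre of the underside, on the bench; z up. The orange-capped tube stands in it at the start.
- tray_yellow: shallow round drip tray of yellow plastic, fixed to the bench; outer diameter 84 mm at the foot and 90 mm at the rim, flat floor 3 mm above the bench and about 78 mm across, rim 11 mm high. Origin: centre of the underside, on the bench; z up. Empty at the start.
- tray_blue: shallow round drip tray of blue plastic, fixed to the bench; outer diameter 84 mm at the foot and 90 mm at the rim, flat floor 3 mm above the bench and about 78 mm across, rim 11 mm high. Origin: centre of the underside, on the bench; z up. Empty at the start.
- dropper: loose small brown bottle with a black rubber dropper, 33 mm diameter, 102 mm tall, standing in the same row as the reagent bottles; to be left alone. Origin: centre of the underside.
- tube_blue: loose 50 ml tube with a blue screw cap, 34 mm diameter, 112 mm tall, standing alone to the left of that row, in front of the small centrifuge; to be left alone. Origin: centre of the underside.
Not all that is in view belongs to the job. What is shaped like the bottle_amber but pink or turquoise is not meant.

How it is judged:
By the outcome, as a careful person would: the job done as asked, in the order asked, and still so for the second after the job is handed in, with the robot touching nothing.
It also fails if it takes over 120 s, if anything falls off the work surface, if the arm or the gripper's body presses on something with over 40 N, if the wrist force passes 120 N, or if a joint passes its speed limit or range.

## Robot

A 7-joint arm with a two-finger parallel gripper is mounted at the origin on a cart in front of the work surface, level with it; the furniture and walls round the work are solid. World frame = base frame: x ahead of the robot, y to its left, z up, the work surface at z = 0. Lengths are in m, angles in rad, forces in N, time in s.
With the tool pointing down it reaches from about 0.425 to 0.95 m from the base axis. Payload 4.7 kg.
Tool frame: the origin (TCP) lies at the very end of the fingers, on their centre line; the grasp point (between the pads) lies r.grip_point_offset behind it (r.grip_point_offset is the distance from the TCP to the grasp point, in m); z points along the fingers, y is the line along which they close (so a half turn about z gives the same grasp; the last joint's range is limited). The gripper opens to 87 mm and grips with 3 to 60 N. Pads are 19 mm wide; open, the fingers measure 117 mm over their backs; the gripper's body (75 mm by 190 mm) begins 51 mm behind the grasp point.
Start: joints at [1.132, 0.469, -0.049, 1.532, 0.024, 1.141, -0.082], TCP at [0.269, -0.619, 0.223] pointing down, gripper open.
Joint ranges: [-2.59, 2.59], [-0.33, 1.99], [-1.39, 1.29], [0.1, 2.45], [-1.04, 4.18], [0.21, 1.99], [-2.66, 2.66]. Speed limits (rad/s): [2.57, 2.57, 3.14, 3.14, 3.14, 3.14, 3.14].

## Interface

Orientations are given as a rotation vector (axis times angle).
In Python, from rig import r, optics gives the robot as it stands.
- The arm moves only by the tool move_arm, never from a script. Its argument "targets" is one flat list of numbers, 7 for each row, row after row: the shift along the world's x, y, z in m, then the turn, a rotation vector about the world's x, y, z in degrees, then the opening, from 0 (shut) to 1 (fully open). A call has 1 to 8 rows; each row shifts and turns the commanded pose from where the row before left it; what a row does not reach is not made up. A row lasts 1/10 s, in which the tool goes at most 50 mm and 8.59 degrees, less where a joint would pass 70% of its speed; a pose out of reach is approached as far as the arm can. A call is refused whole if a number of a shift passes 0.05 or a number of a turn 8.59, either way. A call with a gripper value outside its range is refused whole. The fingers move at their own pace and stop on an object; the grip force is fixed at half the most. Time passes only in rows, so rows that do not move let the fingers close. It gives the time, the measured TCP pose, the force, the opening and the grip force at its end, in the units of the state.
- r.get_state(): the state, without advancing time (a new reading comes with each control period).
- optics.snapshot(name): name is "side" or "top" or "wrist"; returns a dict with "color" (480x640x3 uint8, blue, green, red), "depth" (480x640 float32, m along the optical axis (not along the pixel's ray), 0 where there is no reading), "fov_y" (degrees; the focal length in pixels is half the picture's height over the tangent of half this angle, whatever the lens; pixels are square), "cx", "cy" (the principal point, pixels), "view" (4x4, takes a point from world to camera coordinates); the wrist camera has in their place "hand_eye" (4x4, takes a point from camera to tool coordinates, whose origin is the TCP and whose axes are the flange's). Camera axes: x right, y down, z forward; pixel columns grow to the right and rows downward; lengths in m; the calibration is good to about 2 mm. The wrist camera is an equidistant fisheye: a pixel r from the principal point sees the ray r / f radians off the axis. A picture is of the moment at which its call begins: read the wrist's pose just before it.
- r.job_done(): hands the job in; it is judged then, once.
Trained networks look in the newest picture that a camera, given by its name, has taken for a name from the list of things; names that differ only in an ending like _2 or _b are one class to them, and where a whole thing is asked for, a point or a joint stands for the part that bears it (a point fixed in the world has none). Each returns a list of dicts, best first, with "score" (0 to 1); they miss things now and then, are a little off and sometimes report something else, mostly with a low value. They report only what shows in the picture. A call takes as long as a camera call. They do not tell look-alikes from the thing itself.
- optics.recognise(camera, target): "uv" ([column, row] in pixels, amid what is visible of it).
The state is a dict: "time": time; "joints": joint angles; "qd": joint speeds; "joint_torque": joint torques, N m; "eef_pos": TCP position; "orientation": TCP orientation; "contact_force": force on the tool from outside, world axes, zero at the start; "ft_torque": the same for the moment, N m; "grip_width": opening from 0.0 (shut) to 1.0 (fully open); "finger_force": force on a finger pad.
Only numpy, scipy, OpenCV 4.12 (cv2) and the standard library are available. Lean on these libraries where they do the work, as an engineer would, in place of code of your own. Each camera call takes 0.05 s, during which the arm holds its last target. There are 200 camera calls.

## Working session

There is one attempt and no reset: what is moved stays moved. The work goes in short steps, Python scripts to look and compute and a tool call to move; the robot and the scene stay as the last step left them, time stands still between calls to the robot, and variables do not carry over. Pictures are saved under pics/ and viewed, at most 14 in all, crops included, and the job is handed in when it is done.

Besides the shell and the picture viewer there is one more tool, called after ">>>" as name(argument=value, ...) on one line, values as JSON. move_arm: Moves the arm, as the interface text tells. Its arguments: {"type":"object","properties":{"targets":{"type":"array","items":{"type":"number"}}},"required":["targets"]}

```bash
mkdir -p pics; cat > h.py <<'E'
import numpy as np, cv2
from rig import r, optics
from scipy.spatial.transform import Rotation as R
def snap(n):
    return optics.snapshot(n)
def px2w(s,u,v,d=None):
    f=240/np.tan(np.radians(s["fov_y"])/2)
    if d is None:
        p=s["depth"][int(v)-2:int(v)+3,int(u)-2:int(u)+3]; p=p[p>0]
        if len(p)==0: return np.full(3,np.nan)
        d=np.median(p)
    c=np.array([(u-s["cx"])/f*d,(v-s["cy"])/f*d,d,1])
    return (np.linalg.inv(s["view"])@c)[:3]
E
python3 - <<'E'
from h import *
st=r.get_state(); print(st, r.grip_point_offset)
for n in ("side","top"):
    s=snap(n); cv2.imwrite(f"pics/{n}0.png",s["color"]); np.savez(f"{n}0.npz",**s)
    for t in ["tube_orange","bottle_amber","bottle_red","bottle_violet","tube_stand","tray_red","tray_yellow","tray_blue","dropper","tube_blue"]:
        print(n,t,[(np.round(o["uv"]).astype(int).tolist(),round(o["score"],2),px2w(s,*o["uv"]).round(3).tolist()) for o in optics.recognise(n,t)[:4]])
E
```

```text
{'time': 0.0, 'joints': array([ 1.13213383,  0.46945853, -0.04859377,  1.53366552,  0.0241037 ,
        1.14099284, -0.08234393]), 'qd': array([-0.00235506,  0.00179731,  0.00022998,  0.00048837, -0.00076792,
       -0.00066016, -0.00102883]), 'joint_torque': array([ 1.07761950e-04, -5.07968044e+01, -8.05962528e-02, -2.36157131e+01,
       -6.15550065e-02,  3.79692146e-02,  1.72500359e-04]), 'eef_pos': array([ 0.2686891 , -0.61857916,  0.22149993]), 'orientation': array([-3.07404847e+00, -6.38757922e-01,  7.32406935e-04]), 'contact_force': array([1.01959722, 1.45027744, 0.04925002]), 'ft_torque': array([ 0.00547025, -0.00781368, -0.04339629]), 'finger_force': 0.0, 'grip_width': 1.0030785649809997} 0.0187
side tube_orange [([392, 209], 0.89, [0.424, 0.001, 0.074])]
side bottle_amber [([312, 197], 0.86, [0.609, 0.035, 0.063]), ([371, 175], 0.8, [0.539, -0.125, 0.06]), ([324, 228], 0.71, [0.524, 0.123, 0.062])]
side bottle_red [([336, 186], 0.58, [0.606, -0.069, 0.038])]
side bottle_violet [([278, 251], 0.58, [0.574, 0.224, 0.047])]
side tube_stand [([354, 280], 0.94, [0.406, 0.203, 0.0
[... 487 characters left out ...]
.544, -0.136, 0.065]), ([353, 194], 0.8, [0.593, 0.031, 0.104]), ([311, 224], 0.8, [0.531, 0.111, 0.113])]
top bottle_red [([402, 190], 0.86, [0.612, -0.075, 0.05])]
top bottle_violet [([266, 203], 0.72, [0.574, 0.202, 0.073])]
top tube_stand [([279, 279], 0.9, [0.422, 0.174, 0.005])]
top tray_red [([358, 280], 0.8, [0.423, 0.006, 0.003])]
top tray_yellow [([448, 279], 0.71, [0.432, -0.187, 0.003]), ([401, 190], 0.67, [0.613, -0.073, 0.05])]
top tray_blue [([199, 278], 0.58, [0.419, 0.341, 0.004])]
top dropper [([302, 179], 0.8, [0.621, 0.13, 0.097]), ([370, 282], 0.45, [0.423, -0.004, 0.115])]
top tube_blue [([177, 185], 0.98, [0.599, 0.369, 0.112]), ([358, 277], 0.7, [0.43, 0.006, 0.004])]
```

```bash
python3 - <<'E'
import cv2
a=cv2.imread("pics/side0.png")[130:400,140:500]; cv2.imwrite("pics/side0c.png",cv2.resize(a,None,fx=2.2,fy=2.2,interpolation=cv2.INTER_CUBIC))
a=cv2.imread("pics/top0.png")[130:340,140:500]; cv2.imwrite("pics/top0c.png",cv2.resize(a,None,fx=2.2,fy=2.2,interpolation=cv2.INTER_CUBIC))
E
```

```text
(no output)
```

View pics/side0c.png

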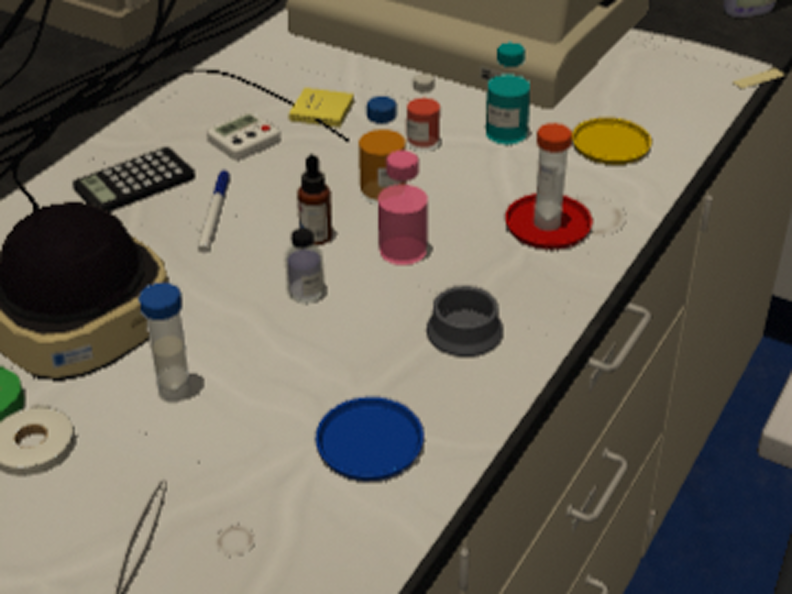

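View pics/top0c.png

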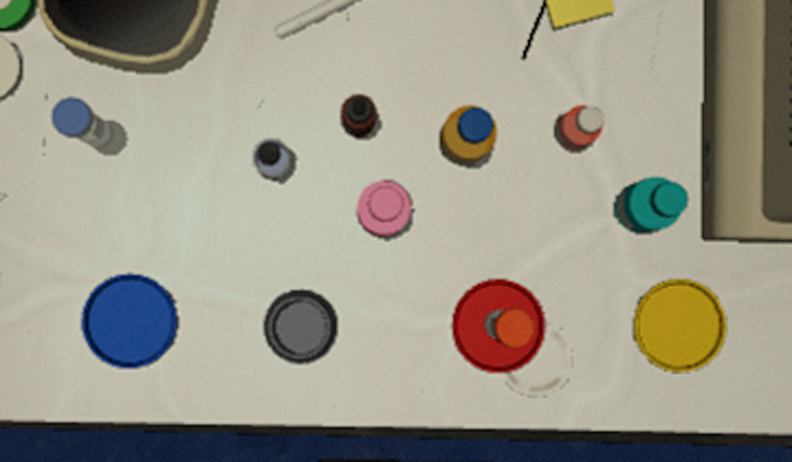

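View pics/top0.png

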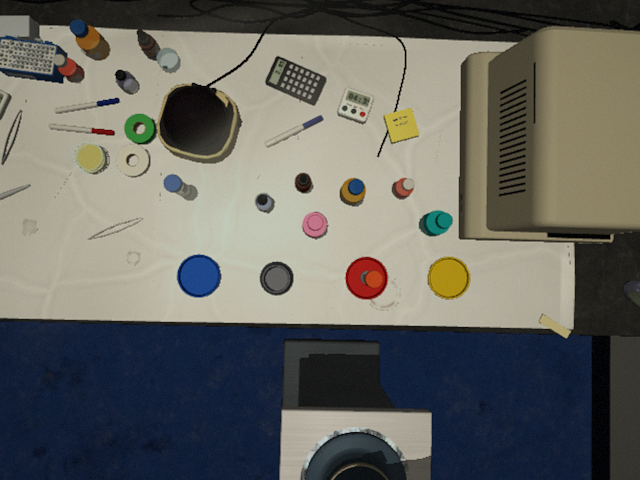

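Top view (full-frame pixels): the row is violet (264,203), dropper (303,182), amber (352,190) and red (403,187). The pink (315,224) and turquoise (437,222) look-alikes stand in front of it, and the stock is at the back left (70–150, 30–80). Orange tube is in the red tray (372,278), stand (276,278), yellow tray (448,278), blue tray (199,276). Amber, with a blue cap and orange body, matches only (352,190), and the enlarged crop confirms it.

```bash
cat >> h.py <<'E'
def cloud(s):
    f=240/np.tan(np.radians(s["fov_y"])/2); v,u=np.mgrid[0:480,0:640]; d=s["depth"]
    c=np.stack([(u-s["cx"])/f*d,(v-s["cy"])/f*d,d,np.ones_like(d)],-1)
    w=(c@np.linalg.inv(s["view"]).T)[...,:3]; w[d==0]=np.nan; return w
def tops(w,xy,rad=.045,zmin=.02,band=.006):
    m=(np.hypot(w[...,0]-xy[0],w[...,1]-xy[1])<rad)&(w[...,2]>zmin)
    p=w[m]
    if len(p)<5: return None
    z=np.percentile(p[:,2],95); q=p[abs(p[:,2]-z)<band]
    (cx,cy),rr=cv2.minEnclosingCircle(q[:,:2].astype(np.float32))
    return np.round([cx,cy,rr,z,len(q)],4)
E
python3 - <<'E'
from h import *
S={n:dict(np.load(f"{n}0.npz")) for n in("side","top")}
o={"tube_orange":(.43,-.003),"violet":(.574,.205),"dropper":(.617,.13),"amber":(.6,.03),"red":(.612,-.073),"pink":(.53,.115),"turq":(.54,-.13),"tube_blue":(.597,.375)}
for n,s in S.items():
    w=cloud(s); tb=w[(abs(w[...,2])<.02)&(w[...,0]>.4)&(w[...,0]<.7)&(abs(w[...,1])<.3)]
    print(n,"table z",np.median(tb[:,2]))
    for k,xy in o.items(): print(n,k,tops(w,xy))
    hsv=cv2.cvtColor(s["color"],cv2.COLOR_BGR2HSV)
    for k,xy in {"stand":(.41,.185),"tray_red":(.423,.003),"tray_yellow":(.432,-.187),"tray_blue":(.422,.34)}.items():
        m=np.hypot(w[...,0]-xy[0],w[...,1]-xy[1])<.06
        c=(hsv[...,2]<110)&(hsv[...,1]<90) if k=="stand" else hsv[...,1]>120
        q=w[m&c&(w[...,2]<.04)]; (cx,cy),rr=cv2.minEnclosingCircle(q[:,:2].astype(np.float32))
        e=cv2.fitEllipse(cv2.convexHull(q[:,:2].astype(np.float32)))
        print(n,k,np.round([cx,cy,rr,*e[0],*e[1],*np.percentile(q[:,2],[5,50,97])],4))
w=cloud(S["top"]); m=(w[...,2]>.05)&(w[...,0]>.4)&(w[...,1]<-.16)&(w[...,0]<1)&(w[...,1]>-.5)
p=w[m]; b=p[p[:,2]>.1]; print("analyser",b.min(0),b.max(0)); b=p[(p[:,2]>.03)&(np.hypot(p[:,0]-.54,p[:,1]+.13)>.05)]; print(b.min(0))
E
```

```text
side table z 0.00046193805765931684
side tube_orange [ 4.309e-01 -8.700e-03  1.850e-02  1.141e-01  1.320e+02]
side violet [5.819e-01 2.118e-01 1.060e-02 7.290e-02 6.600e+01]
side dropper [6.234e-01 1.342e-01 7.400e-03 9.330e-02 3.000e+01]
side amber [6.099e-01 2.910e-02 1.740e-02 1.120e-01 9.700e+01]
side red [ 6.199e-01 -7.590e-02  1.320e-02  8.580e-02  5.200e+01]
side pink [5.377e-01 1.062e-01 1.740e-02 1.119e-01 1.180e+02]
side turq [ 5.504e-01 -1.428e-01  1.980e-02  1.118e-01  8.000e+01]
side tube_blue [6.035e-01 3.786e-01 1.910e-02 1.116e-01 2.100e+02]
side stand [0.4268 0.1831 0.038  0.4252 0.182  0.0687 0.0729 0.0019 0.015  0.0323]
side tray_red [ 0.4207 -0.0015  0.0588  0.4201 -0.0061  0.0916  0.1176 -0.0007  0.003
  0.011 ]
side tray_yellow [ 0.4377 -0.1912  0.0535  0.4387 -0.1911  0.0938  0.1068 -0.0005  0.0029
  0.0105]
side tray_blue [4.310e-01 3.407e-01 5.140e-02 4.282e-01 3.424e-01 8.690e-02 9.790e-02
 3.000e-04 2.800e-03 1.070e-02]
top table z 0.0014479091640986486
top tube_orange [ 4.300e-01 -1.150e-02  1.720e-02  1.172e-01  2.420e+02]
top violet [5.804e-01 2.084e-01 
[... 230 characters left out ...]
 [5.350e-01 1.029e-01 1.520e-02 1.144e-01 1.940e+02]
top turq [ 5.466e-01 -1.464e-01  1.570e-02  1.141e-01  1.980e+02]
top tube_blue [6.026e-01 3.781e-01 1.750e-02 1.142e-01 2.450e+02]
top stand [0.4235 0.1788 0.0356 0.4233 0.1793 0.069  0.0696 0.002  0.0069 0.0347]
top tray_red [ 4.291e-01 -1.090e-02  4.460e-02  4.291e-01 -1.090e-02  8.770e-02
  8.850e-02  3.000e-04  4.100e-03  1.260e-02]
top tray_yellow [ 0.4338 -0.1872  0.0452  0.4341 -0.187   0.0884  0.0891  0.      0.0037
  0.0121]
top tray_blue [0.4247 0.3433 0.0459 0.4242 0.3424 0.0876 0.0898 0.0009 0.0044 0.0129]
analyser [ 0.53045699 -0.48330011  0.10000064] [ 0.88713881 -0.16007481  0.23433705]
[ 0.51535234 -0.49991193  0.05000217]
```

>>> move_arm(targets=[0.02,0.045,0,0,0,0,1,0.02,0.045,0,0,0,0,1,0.02,0.045,0,0,0,0,1,0.02,0.045,0,0,0,0,1,0.02,0.045,0,0,0,0,1,0.02,0.045,0,0,0,0,1,0.02,0.045,0,0,0,0,1,0.02,0.045,0,0,0,0,1])

```text
time: 1.9
eef_pos: [0.4295, -0.2573, 0.223]
orientation: [3.075, 0.639, 0.001]
contact_force: [1.0, 0.1, -0.2]
grip_width: 1.002
finger_force: 0.0
```

>>> move_arm(targets=[0,0.04,0,0,0,0,1,0,0.04,0,0,0,0,1,0,0.04,0,0,0,0,1,0,0.04,0,0,0,0,1,0,0.03,0,0,0,0,1,0,0.02,0,0,0,0,1,0,0,0,0,0,0,1,0,0,0,0,0,0,1])

```text
time: 2.7
eef_pos: [0.4291, -0.0495, 0.2227]
orientation: [3.075, 0.64, 0.001]
contact_force: [-0.4, 0.5, 0.3]
grip_width: 1.0
finger_force: 0.0
```

```bash
cat >> h.py <<'E'
def wproj(s,st,P):
    T=np.eye(4); T[:3,:3]=R.from_rotvec(st["orientation"]).as_matrix(); T[:3,3]=st["eef_pos"]
    M=np.linalg.inv(T@s["hand_eye"]); P=np.atleast_2d(P); c=P@M[:3,:3].T+M[:3,3]
    f=240/np.tan(np.radians(s["fov_y"])/2); rho=np.hypot(c[:,0],c[:,1]); th=np.arctan2(rho,c[:,2])
    return np.stack([s["cx"]+f*th*c[:,0]/rho,s["cy"]+f*th*c[:,1]/rho],1)
def ring(c,z,rad):
    a=np.linspace(0,2*np.pi,40); return np.stack([c[0]+rad*np.cos(a),c[1]+rad*np.sin(a),0*a+z],1)
RINGS=[((.4305,-.010),.115,.017),((.581,.210),.074,.01),((.608,.0275),.113,.0152),((.619,-.078),.0865,.012),((.4245,.181),.03,.03),((.429,-.009),.011,.045),((.435,-.188),.011,.045),((.4255,.342),.011,.045)]
E
python3 - <<'E'
from h import *
st=r.get_state(); s=snap("wrist"); im=s["color"].copy(); print(s["fov_y"],s["hand_eye"].round(3).tolist())
for c,z,q in RINGS: cv2.polylines(im,[np.round(wproj(s,st,ring(c,z,q))*8).astype(np.int32)],True,(0,255,0),1,cv2.LINE_AA,3)
cv2.imwrite("pics/w1.png",im)
E
```

```text
65.70646984690485 [[-0.0, -0.953, -0.304, 0.084], [1.0, 0.0, -0.001, -0.001], [0.001, -0.304, 0.953, -0.163], [0.0, 0.0, 0.0, 1.0]]
```

View pics/w1.png

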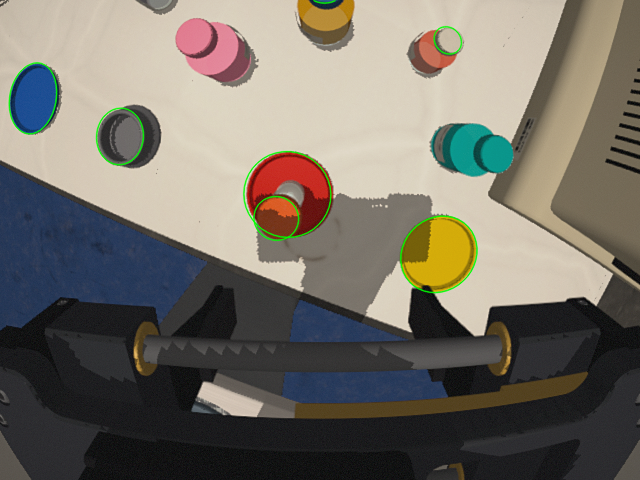

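The wrist view agrees: the rings predicted from the averaged top and side measurements lie on the orange cap (277,217), red tray (289,194), yellow tray (438,254), blue tray (34,98), stand (121,136) and red cap (448,40).

>>> move_arm(targets=[0.001,0.0395,0,0,0,0,1,0,0,-0.02,0,0,0,1,0,0,-0.04,0,0,0,1,0,0,-0.04,0,0,0,1,0,0,-0.03,0,0,0,1,0,0,-0.023,0,0,0,1,0,0,0,0,0,0,1,0,0,0,0,0,0,0.2])

```text
time: 3.55
eef_pos: [0.4303, -0.0105, 0.0697]
orientation: [3.076, 0.636, -0.0]
contact_force: [0.3, 0.4, 1.1]
grip_width: 0.962
finger_force: 0.0
```

>>> move_arm(targets=[0,0,0,0,0,0,0.2,0,0,0,0,0,0,0.2,0,0,0,0,0,0,0.2,0,0,0,0,0,0,0.2,0,0,0,0,0,0,0.2,0,0,0,0,0,0,0.2])

```text
time: 4.15
eef_pos: [0.43, -0.0096, 0.0697]
orientation: [3.076, 0.639, 0.0]
contact_force: [1.6, -0.4, 0.4]
grip_width: 0.452
finger_force: 0.2
```

>>> move_arm(targets=[0,0,0,0,0,0,0.2,0,0,0,0,0,0,0.2,0,0,0,0,0,0,0.2,0,0,0.015,0,0,0,0.2,0,0,0.03,0,0,0,0.2,0,0,0.03,0,0,0,0.2,0,0,0,0,0,0,0.2])

```text
time: 4.85
eef_pos: [0.4326, -0.0094, 0.1477]
orientation: [3.074, 0.638, 0.011]
contact_force: [0.6, 0.7, -0.5]
grip_width: 0.382
finger_force: 30.0
```

>>> move_arm(targets=[-0.001,0.02,0,0,0,0,0.2,-0.001,0.035,0,0,0,0,0.2,-0.001,0.04,0,0,0,0,0.2,-0.001,0.04,0,0,0,0,0.2,-0.001,0.035,0,0,0,0,0.2,-0.001,0.02,0,0,0,0,0.2,0,0,0,0,0,0,0.2,0,0,0,0,0,0,0.2])

```text
time: 5.65
eef_pos: [0.4233, 0.1798, 0.1436]
orientation: [3.075, 0.64, -0.003]
contact_force: [-0.3, -0.6, -1.6]
grip_width: 0.384
finger_force: 30.0
```

```bash
python3 - <<'E'
from h import *
print(r.get_state()["eef_pos"])
s=snap("side"); im=s["color"]; cv2.imwrite("pics/s2.png",cv2.resize(im[130:330,240:480],None,fx=2.5,fy=2.5)); w=cloud(s); h=cv2.cvtColor(im,cv2.COLOR_BGR2HSV)
m=(np.hypot(w[...,0]-.4245,w[...,1]-.181)<.04)&(w[...,2]>.035)
print(tops(w,(.4245,.181),.03,.035)); q=w[m]; print(np.percentile(q[:,2],[0,1,3,10]))
E
```

```text
[0.4232625  0.17980271 0.14360187]
[4.068e-01 1.718e-01 1.680e-02 5.272e-01 1.000e+02]
[0.07591919 0.08339622 0.09706474 0.15434599]
```

View pics/s2.png

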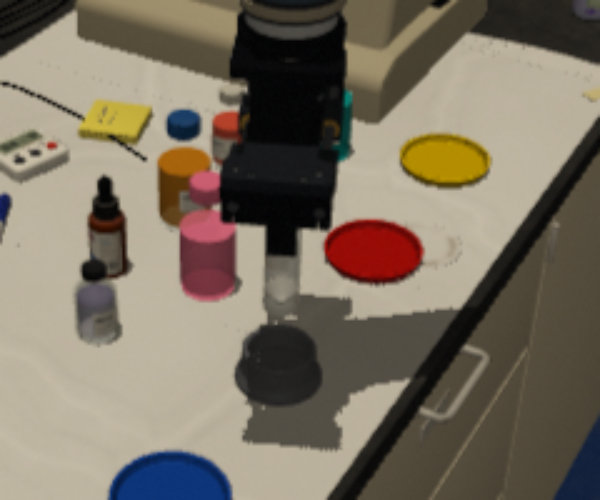

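The side crop shows the tube held upright, its foot at (282,305) above the stand's mouth at (280,350); the foot height of 0.076 fits.

>>> move_arm(targets=[0.001,0.001,-0.02,0,0,0,0.2,0,0,-0.025,0,0,0,0.2,0,0,-0.018,0,0,0,0.2,0,0,-0.008,0,0,0,0.2,0,0,0,0,0,0,0.2,0,0,0,0,0,0,0.2])

```text
time: 6.3
eef_pos: [0.4255, 0.181, 0.074]
orientation: [3.076, 0.638, 0.001]
contact_force: [0.6, -0.3, -0.3]
grip_width: 0.386
finger_force: 30.0
```

>>> move_arm(targets=[0,0,-0.002,0,0,0,0.2,0,0,0,0,0,0,0.45,0,0,0,0,0,0,0.5,0,0,0,0,0,0,0.7,0,0,0,0,0,0,0.8,0,0,0,0,0,0,0.8,0,0,0,0,0,0,0.8])

```text
time: 7.0
eef_pos: [0.425, 0.1814, 0.0716]
orientation: [3.076, 0.639, 0.0]
contact_force: [-1.1, -0.1, 0.2]
grip_width: 0.755
finger_force: 0.0
```

>>> move_arm(targets=[0,0,0.02,0,0,0,0.8,0,0,0.04,0,0,0,0.8,0,0,0.04,0,0,0,0.8,0,0,0.04,0,0,0,0.8,0,0,0,0,0,0,0.8])

```text
time: 7.5
eef_pos: [0.4281, 0.1833, 0.2167]
orientation: [-3.075, -0.639, -0.018]
contact_force: [-0.6, 0.5, -0.6]
grip_width: 0.798
finger_force: 0.0
```

>>> move_arm(targets=[0.02,-0.02,0,0,0,0,0.8,0.036,-0.03,0,0,0,0,1,0.036,-0.03,0,0,0,0,1,0.036,-0.03,0,0,0,0,1,0.035,-0.0235,0,0,0,0,1,0.02,-0.02,0,0,0,0,1,0,0,0,0,0,0,1,0,0,0,0,0,0,1])

```text
time: 8.3
eef_pos: [0.6074, 0.0277, 0.2102]
orientation: [-3.075, -0.638, 0.004]
contact_force: [1.5, 0.3, 0.3]
grip_width: 1.004
finger_force: 0.0
```

```bash
python3 - <<'E'
from h import *
st=r.get_state(); print(st["eef_pos"])
s=snap("side"); w=cloud(s); print("tube",tops(w,(.4245,.181),.03,.035)); 
s=snap("wrist"); im=s["color"].copy()
for c,z,q in [((.4245,.181),.116,.017)]+RINGS[1:]: cv2.polylines(im,[np.round(wproj(s,st,ring(c,z,q))*8).astype(np.int32)],True,(0,255,0),1,cv2.LINE_AA,3)
cv2.imwrite("pics/w2.png",im)
E
```

```text
[0.60739644 0.02771598 0.21016204]
tube [4.262e-01 1.848e-01 1.770e-02 1.156e-01 1.760e+02]
```

View pics/w2.png

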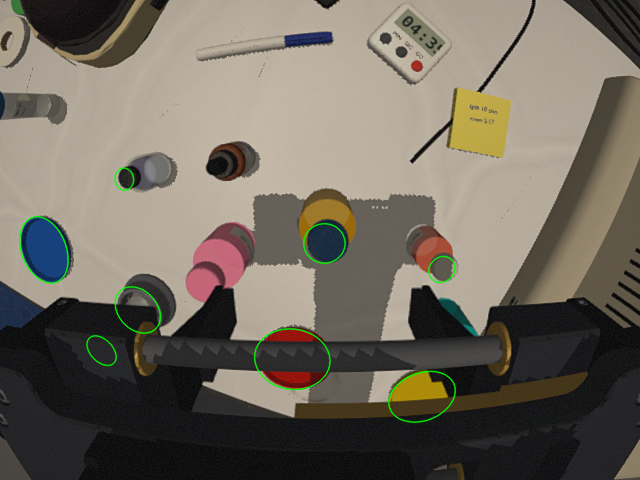

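Rings sit on the amber cap (325,243), red cap (442,268), violet cap (127,178) and blue tray (45,249). The side depth finds the orange tube's top at 0.116 above the stand. Descending on the amber bottle.

>>> move_arm(targets=[0.0005,0,-0.02,0,0,0,1,0,0,-0.04,0,0,0,1,0,0,-0.04,0,0,0,1,0,0,-0.035,0,0,0,1,0,0,-0.025,0,0,0,1,0,0,0,0,0,0,1,0,0,0,0,0,0,0.4,0,0,0,0,0,0,0.4])

```text
time: 9.2
eef_pos: [0.6097, 0.0288, 0.0536]
orientation: [3.075, 0.641, 0.006]
contact_force: [0.2, -0.1, -0.3]
grip_width: 0.896
finger_force: 0.0
```

>>> move_arm(targets=[0,0,0,0,0,0,0.4,0,0,0,0,0,0,0.4,0,0,0,0,0,0,0.4,0,0,0,0,0,0,0.4,0,0,0,0,0,0,0.4,0,0,0,0,0,0,0.4])

```text
time: 9.8
eef_pos: [0.6095, 0.0271, 0.0525]
orientation: [3.075, 0.638, 0.003]
contact_force: [-0.2, -2.9, 5.5]
grip_width: 0.61
finger_force: 29.9
```

>>> move_arm(targets=[0,0,0.015,0,0,0,0.4,0,0,0.03,0,0,0,0.4,0,0,0.03,0,0,0,0.4,0,0,0.03,0,0,0,0.4,0,0,0.03,0,0,0,0.4,-0.02,-0.015,0,0,0,0,0.4,-0.03,-0.025,0,0,0,0,0.4,-0.03,-0.025,0,0,0,0,0.4])

```text
time: 10.6
eef_pos: [0.5267, -0.0366, 0.1865]
orientation: [-3.074, -0.642, 0.002]
contact_force: [-0.5, -0.2, -2.3]
grip_width: 0.611
finger_force: 29.9
```

>>> move_arm(targets=[-0.03,-0.03,0,0,0,0,0.4,-0.03,-0.035,0,0,0,0,0.4,-0.02,-0.035,0,0,0,0,0.4,-0.01,-0.03,0,0,0,0,0.4,-0.003,-0.02,0,0,0,0,0.4,0,0,0,0,0,0,0.4,0,0,0,0,0,0,0.4])

```text
time: 11.3
eef_pos: [0.4351, -0.1862, 0.1865]
orientation: [-3.075, -0.639, 0.0]
contact_force: [-0.8, 1.0, -2.5]
grip_width: 0.614
finger_force: 29.9
```

>>> move_arm(targets=[0,-0.0015,-0.025,0,0,0,0.4,0,0,-0.035,0,0,0,0.4,0,0,-0.035,0,0,0,0.4,0,0,-0.022,0,0,0,0.4,0,0,-0.01,0,0,0,0.4,0,0,0,0,0,0,0.4,0,0,0,0,0,0,0.4])

```text
time: 12.0
eef_pos: [0.4366, -0.1881, 0.0605]
orientation: [3.075, 0.641, 0.003]
contact_force: [-0.3, -0.1, -1.9]
grip_width: 0.613
finger_force: 29.9
```

>>> move_arm(targets=[-0.001,0,-0.003,0,0,0,0.4,0,0,-0.002,0,0,0,0.4,0,0,0,0,0,0,0.4])

```text
time: 12.3
eef_pos: [0.4352, -0.1889, 0.0555]
orientation: [3.075, 0.639, 0.002]
contact_force: [-0.7, -0.9, 3.3]
grip_width: 0.612
finger_force: 29.9
```

>>> move_arm(targets=[0,0,0,0,0,0,0.7,0,0,0,0,0,0,0.8,0,0,0,0,0,0,1,0,0,0,0,0,0,1,0,0,0,0,0,0,1,0,0,0,0,0,0,1,0,0,0.02,0,0,0,1,0,0,0.03,0,0,0,1])

```text
time: 13.1
eef_pos: [0.4331, -0.188, 0.1037]
orientation: [-3.073, -0.639, 0.006]
contact_force: [-0.2, -1.2, 0.1]
grip_width: 0.997
finger_force: 0.0
```

>>> move_arm(targets=[0,0,0.045,0,0,0,1,0,0,0.045,0,0,0,1,0.015,0.02,0,0,0,0,1,0.03,0.03,0,0,0,0,1,0.035,0.03,0,0,0,0,1,0.04,0.02,0,0,0,0,1,0.035,0.01,0,0,0,0,1,0.029,0,0,0,0,0,1])

```text
time: 13.9
eef_pos: [0.6203, -0.0756, 0.1945]
orientation: [-3.073, -0.645, -0.001]
contact_force: [0.2, 0.5, -0.2]
grip_width: 0.997
finger_force: 0.0
```

```bash
python3 - <<'E'
from h import *
st=r.get_state(); print(st["eef_pos"])
s=snap("side"); w=cloud(s); print("tube",tops(w,(.4245,.181),.03,.035),"amber",tops(w,(.435,-.188),.04,.02)) 
s=snap("wrist"); im=s["color"].copy()
for c,z,q in [((.4245,.181),.116,.017),((.435,-.188),.116,.0152)]+RINGS[1:]: cv2.polylines(im,[np.round(wproj(s,st,ring(c,z,q))*8).astype(np.int32)],True,(0,255,0),1,cv2.LINE_AA,3)
cv2.imwrite("pics/w3.png",im)
E
```

```text
[ 0.6202722  -0.07558735  0.19445179]
tube [4.265e-01 1.847e-01 1.840e-02 1.154e-01 1.730e+02] amber [ 4.332e-01 -1.858e-01  1.730e-02  1.145e-01  8.600e+01]
```

View pics/w3.png

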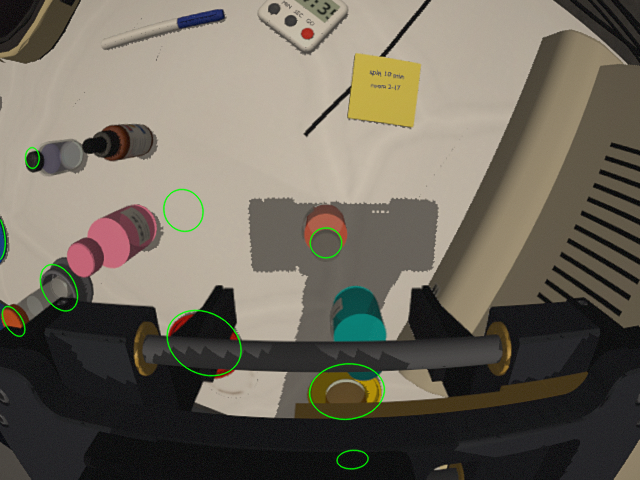

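The ring lies on the red bottle's cap (325,243), and the amber bottle stands in the yellow tray.

>>> move_arm(targets=[0,0,-0.02,0,0,0,0.8,0,0,-0.04,0,0,0,0.8,0,0,-0.04,0,0,0,0.8,0,0,-0.032,0,0,0,0.8,0,0,-0.02,0,0,0,0.8,0,0,0,0,0,0,0.8,0,0,0,0,0,0,0.8])

```text
time: 14.7
eef_pos: [0.6182, -0.0788, 0.043]
orientation: [3.076, 0.639, -0.0]
contact_force: [-0.4, 1.3, -0.3]
grip_width: 0.803
finger_force: 0.0
```

>>> move_arm(targets=[0,0,0,0,0,0,0.3,0,0,0,0,0,0,0.3,0,0,0,0,0,0,0.3,0,0,0,0,0,0,0.3,0,0,0,0,0,0,0.3,0,0,0,0,0,0,0.3,0,0,0,0,0,0,0.3])

```text
time: 15.4
eef_pos: [0.6195, -0.0796, 0.0434]
orientation: [3.074, 0.638, 0.003]
contact_force: [1.4, -3.4, 4.8]
grip_width: 0.463
finger_force: 30.0
```

>>> move_arm(targets=[0,0,0.015,0,0,0,0.3,0,0,0.03,0,0,0,0.3,0,0,0.035,0,0,0,0.3,0,0,0.035,0,0,0,0.3,0,0,0.015,0,0,0,0.3,-0.02,0.01,0,0,0,0,0.3,-0.035,0.015,0,0,0,0,0.3,-0.035,0.015,0,0,0,0,0.3])

```text
time: 16.2
eef_pos: [0.5261, -0.0375, 0.1713]
orientation: [-3.074, -0.639, 0.004]
contact_force: [-0.8, 0.4, -2.3]
grip_width: 0.465
finger_force: 30.0
```

>>> move_arm(targets=[-0.035,0.015,0,0,0,0,0.3,-0.035,0.01,0,0,0,0,0.3,-0.02,0.005,0,0,0,0,0.3,-0.01,0,0,0,0,0,0.3,0,0,0,0,0,0,0.3,0,0,0,0,0,0,0.3])

```text
time: 16.8
eef_pos: [0.4295, -0.0089, 0.1727]
orientation: [-3.076, -0.638, -0.002]
contact_force: [0.1, 0.0, -2.7]
grip_width: 0.462
finger_force: 30.0
```

>>> move_arm(targets=[0,0,-0.025,0,0,0,0.3,0,0,-0.035,0,0,0,0.3,0,0,-0.035,0,0,0,0.3,0,0,-0.02,0,0,0,0.3,0,0,-0.007,0,0,0,0.3,0,0,0,0,0,0,0.3,0,0,-0.003,0,0,0,0.3,0,0,0,0,0,0,0.3])

```text
time: 17.6
eef_pos: [0.4296, -0.0086, 0.0483]
orientation: [3.075, 0.639, 0.003]
contact_force: [-0.6, -0.5, -2.7]
grip_width: 0.467
finger_force: 30.0
```

>>> move_arm(targets=[0,0,-0.002,0,0,0,0.3,0,0,0,0,0,0,0.3,0,0,0,0,0,0,0.55,0,0,0,0,0,0,0.7,0,0,0,0,0,0,0.8,0,0,0,0,0,0,0.8,0,0,0,0,0,0,0.8,0,0,0.02,0,0,0,0.8])

```text
time: 18.4
eef_pos: [0.4266, -0.0086, 0.0642]
orientation: [-3.074, -0.639, 0.008]
contact_force: [0.5, -0.4, 0.0]
grip_width: 0.794
finger_force: 0.0
```

>>> move_arm(targets=[0,0,0.03,0,0,0,0.8,0,0,0.045,0,0,0,0.8,0,0,0.045,0,0,0,0.8,0.015,0.03,0,0,0,0,0.8,0.025,0.04,0,0,0,0,0.8,0.03,0.045,0,0,0,0,0.7,0.03,0.045,0,0,0,0,0.7,0.03,0.035,0,0,0,0,0.7])

```text
time: 19.2
eef_pos: [0.5544, 0.1821, 0.1855]
orientation: [-3.075, -0.641, 0.0]
contact_force: [0.1, -0.5, 0.8]
grip_width: 0.713
finger_force: 0.0
```

>>> move_arm(targets=[0.022,0.024,0,0,0,0,0.7,0,0,0,0,0,0,0.7,0,0,0,0,0,0,0.7])

```text
time: 19.5
eef_pos: [0.5754, 0.2039, 0.1847]
orientation: [3.075, 0.641, -0.003]
contact_force: [-0.5, -0.7, -0.3]
grip_width: 0.7
finger_force: 0.0
```

```bash
python3 - <<'E'
from h import *
st=r.get_state(); print(st["eef_pos"])
s=snap("side"); w=cloud(s); print("tube",tops(w,(.4245,.181),.03,.035),"amber",tops(w,(.435,-.188),.04,.02),"red",tops(w,(.429,-.009),.04,.02)) 
s=snap("wrist"); im=s["color"].copy()
for c,z,q in [((.623,.1315),.096,.006),((.581,.210),.074,.01),((.4255,.342),.011,.045)]: cv2.polylines(im,[np.round(wproj(s,st,ring(c,z,q))*8).astype(np.int32)],True,(0,255,0),1,cv2.LINE_AA,3)
cv2.imwrite("pics/w4.png",im)
E
```

```text
[0.57539597 0.20387517 0.1847359 ]
tube [4.261e-01 1.848e-01 1.740e-02 1.156e-01 1.730e+02] amber [ 4.342e-01 -1.871e-01  1.650e-02  1.142e-01  8.400e+01] red [ 4.311e-01 -7.600e-03  1.290e-02  8.820e-02  7.000e+01]
```

View pics/w4.png

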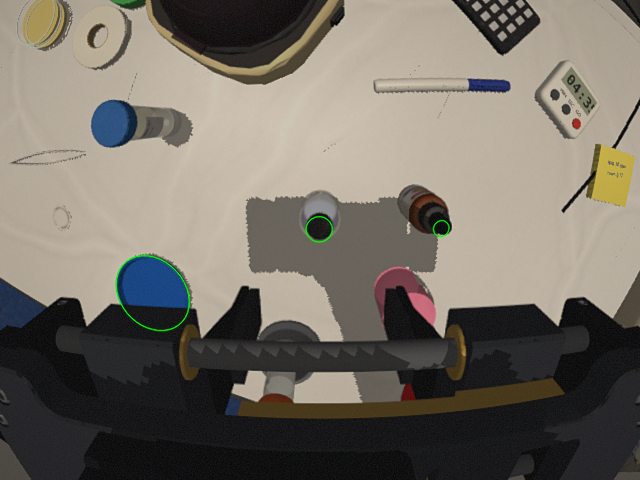

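The violet bottle is under the gripper at (319,222), with the dropper at (430,215) to its right. Red tops out at 0.088, standing in its tray. The arm stopped about 6 mm short of the violet bottle, so I am correcting that while descending.

>>> move_arm(targets=[0.0055,0.006,0,0,0,0,0.65,0,0,-0.02,0,0,0,0.65,0,0,-0.04,0,0,0,0.65,0,0,-0.04,0,0,0,0.65,0,0,-0.03,0,0,0,0.65,0,0,-0.0165,0,0,0,0.65,0,0,0,0,0,0,0.65,0,0,0,0,0,0,0.65])

```text
time: 20.4
eef_pos: [0.5823, 0.21, 0.0403]
orientation: [-3.076, -0.639, -0.003]
contact_force: [0.9, 0.1, 0.9]
grip_width: 0.648
finger_force: 0.0
```

>>> move_arm(targets=[0,0,0,0,0,0,0.25,0,0,0,0,0,0,0.25,0,0,0,0,0,0,0.25,0,0,0,0,0,0,0.25,0,0,0,0,0,0,0.25,0,0,0,0,0,0,0.25])

```text
time: 21.0
eef_pos: [0.5823, 0.2094, 0.0399]
orientation: [3.076, 0.638, 0.003]
contact_force: [0.8, -2.3, 6.0]
grip_width: 0.401
finger_force: 30.0
```

>>> move_arm(targets=[0,0,0.01,0,0,0,0.25,0,0,0.025,0,0,0,0.25,0,0,0.03,0,0,0,0.25,0,0,0.02,0,0,0,0.25,-0.015,0.012,0,0,0,0,0.25,-0.03,0.025,0,0,0,0,0.25,-0.03,0.025,0,0,0,0,0.25,-0.03,0.025,0,0,0,0,0.25])

```text
time: 21.8
eef_pos: [0.4728, 0.2975, 0.1227]
orientation: [3.075, 0.641, -0.005]
contact_force: [-0.1, 0.0, -1.7]
grip_width: 0.396
finger_force: 30.0
```

>>> move_arm(targets=[-0.03,0.025,0,0,0,0,0.25,-0.015,0.013,0,0,0,0,0.25,-0.007,0.007,0,0,0,0,0.25,0,0,0,0,0,0,0.25,0,0,0,0,0,0,0.25])

```text
time: 22.3
eef_pos: [0.4249, 0.3406, 0.1235]
orientation: [3.075, 0.637, -0.001]
contact_force: [0.3, -0.4, 0.1]
grip_width: 0.396
finger_force: 30.0
```

>>> move_arm(targets=[0.0005,0.0015,-0.02,0,0,0,0.25,0,0,-0.03,0,0,0,0.25,0,0,-0.02,0,0,0,0.25,0,0,-0.007,0,0,0,0.25,0,0,0,0,0,0,0.25,0,0,-0.002,0,0,0,0.25,0,0,0,0,0,0,0.25])

```text
time: 23.0
eef_pos: [0.4257, 0.3434, 0.0459]
orientation: [-3.075, -0.638, -0.003]
contact_force: [0.1, 0.3, -1.8]
grip_width: 0.4
finger_force: 30.0
```

>>> move_arm(targets=[0,-0.001,-0.003,0,0,0,0.25,0,0,0,0,0,0,0.25,0,0,0,0,0,0,0.5,0,0,0,0,0,0,0.65,0,0,0,0,0,0,0.75,0,0,0,0,0,0,0.75,0,0,0,0,0,0,0.75,0,0,0.02,0,0,0,0.75])

```text
time: 23.8
eef_pos: [0.4235, 0.3405, 0.0602]
orientation: [3.073, 0.639, -0.008]
contact_force: [0.0, -0.5, -0.3]
grip_width: 0.74
finger_force: 0.0
```

>>> move_arm(targets=[0,0,0.03,0,0,0,0.75,0,0,0.045,0,0,0,0.75,0,0,0.045,0,0,0,0.75,0,0,0.045,0,0,0,0.75,0.025,0.05,0,0,0,0,0.75,0.02,0.05,0,0,0,0,0.75,0,0.05,0,0,0,0,0.75,0,0.03,0,0,0,0,0.75])

```text
time: 24.6
eef_pos: [0.4651, 0.5166, 0.2265]
orientation: [-3.074, -0.641, 0.002]
contact_force: [-0.0, -0.8, -0.2]
grip_width: 0.755
finger_force: 0.0
```

```bash
python3 - <<'E'
from h import *
print(r.get_state()["eef_pos"])
for n in("top","side"):
    s=snap(n); w=cloud(s)
    for k,xy in {"tube":(.4245,.181),"amber":(.435,-.188),"red":(.429,-.009),"violet":(.4255,.342),"dropper":(.623,.1315),"tube_blue":(.603,.378)}.items(): print(n,k,tops(w,xy,.04,.035))
    if n=="top": a=s["color"][130:340,140:500]
    else: b=s["color"][130:400,140:500]
cv2.imwrite("pics/end.png",np.vstack([a,b])) if 0 else cv2.imwrite("pics/end.png",cv2.resize(np.hstack([np.pad(a,((0,60),(0,0),(0,0))),b]),None,fx=1.1,fy=1.1))
E
```

```text
[0.46506422 0.51659967 0.22654526]
top tube [4.242e-01 1.823e-01 1.690e-02 1.186e-01 2.390e+02]
top amber [ 4.327e-01 -1.894e-01  1.580e-02  1.174e-01  2.050e+02]
top red [ 4.295e-01 -9.100e-03  1.180e-02  9.140e-02  1.100e+02]
top violet [3.981e-01 3.316e-01 2.610e-02 6.539e-01 9.690e+02]
top dropper [6.230e-01 1.281e-01 6.700e-03 9.870e-02 3.700e+01]
top tube_blue [6.021e-01 3.778e-01 1.740e-02 1.142e-01 2.470e+02]
side tube [4.262e-01 1.855e-01 1.850e-02 1.154e-01 1.770e+02]
side amber [ 4.352e-01 -1.854e-01  1.750e-02  1.145e-01  8.700e+01]
side red [ 4.312e-01 -5.700e-03  1.390e-02  8.850e-02  7.200e+01]
side violet [4.254e-01 3.443e-01 1.260e-02 7.610e-02 9.200e+01]
side dropper [6.259e-01 1.329e-01 7.800e-03 9.410e-02 3.300e+01]
side tube_blue [5.935e-01 3.793e-01 9.400e-03 6.970e-02 2.400e+01]
```

View pics/end.png

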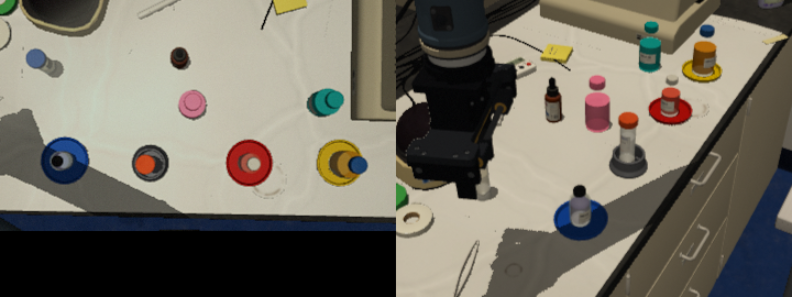

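In the last views, amber stands in the yellow tray, red in the red tray, violet in the blue tray and the orange tube in the stand. The dropper and blue-capped tube have not moved, and the gripper is clear of everything.

```bash
python3 -c "
from rig import r
print(r.job_done())"
```

```text
the job is handed in; nothing more can be done
None
```

I stood the orange-capped tube in the grey stand first, then the red, amber and violet bottles upright in their red, yellow and blue trays; the dropper and blue-capped tube were not moved, and the job was handed in about 25 s into the 120 s allowed.

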